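# Lay the carving blank down against the stop

### The job

Get the tall wooden blank ready to carve: push it over towards the stop strip of the carving board, so that it lies flat on the board, and push it along until its end sits flush and square against the stop. Only push it with the fingers, do not pick it up; leave the short blank beside it standing where it is and do not disturb the other things on the table.

Things in the scene. Friction and masses are not known exactly. Their poses are not given: they have to be found in the camera images.
- board: plywood carving board, 280 (its x) x 240 (y) x 18 mm thick, fixed; a wooden stop strip 20 mm thick, rising 22 mm above the board, runs along its whole +x edge. Origin: centre of the underside, on the table; z up; +x points level from the open edge to the stop. Board top at z = 18 mm, inner face of the stop at x = 120 mm in this frame.
- stop_face (a point): middle of the stop's inner face, at the level of the board's top; axes as the board's (+x is into the stop)
- blank: tall blank, loose pale wood, 44 (x) x 60 (y) x 120 mm (z), 0.15-0.3 kg, standing on end on the board in one of two places side by side. Origin: centre of the end it stands on; +z along its length, +x the face towards the stop (within 12 degrees). Pushed near the top of its -x face it tips and falls freely past 20 degrees, then lies 44 mm high, its end 30-65 mm short of the stop.
- blank_toe (a point): on the tall blank, middle of the 60 mm bottom edge on its stop side, about which it tips (22 mm along +x from the blank's origin); it stays down on the board throughout
- blank_head (a point): on the tall blank, centre of the end that is up at the start (120 mm along its z); this is the end that must come against the stop
- stub: the short blank, same wood, 44 x 60 x 65 mm high, loose, standing beside the tall one on the board (centres about 110 mm apart across the board); leave alone. Origin: centre of the underside
- stone: grey rounded stone, 74 mm across, 32 mm high, loose on the table beside the board; leave alone. Origin: centre of the underside
- pot: empty white ceramic cup, 72 mm across the rim, 85 mm high, loose on the table beyond the board; leave alone. Origin: centre of the underside
- sander: cork sanding block, 90 x 50 x 30 mm high, loose on the table on the robot's side of the board; leave alone. Origin: centre of the underside
- mallet: wooden mallet, lying loose on the left of the table; leave alone. Origin: on its handle line, at the table; handle to its -x
- offcut: oak offcut, 110 x 70 x 45 mm high, loose on the left of the table; leave alone. Origin: centre of the underside
- brush: dusting brush with dark wooden handle, lying loose on the right of the table; leave alone. Origin: on its handle line, at the table; handle to its -x
There are look-alikes about, which are no part of the job. Leave any purple or turquoise look-alike of the blank alone.

How it is judged:
By the outcome, as a careful person would: the job done as asked, in the order asked, and still so for the second after the job is handed in, with the robot touching nothing.
It also fails if it takes over 42 s, if anything falls off the work surface, if the arm or the gripper's body presses on something with over 40 N, if the wrist force passes 120 N, or if a joint passes its speed limit or range.

### The arm

A 7-joint arm with a two-finger parallel gripper is mounted at the origin on the work surface. World frame = base frame: x ahead of the robot, y to its left, z up, the work surface at z = 0. Lengths are in m, angles in rad, forces in N, time in s.
With the tool pointing down it reaches from about 0.425 to 0.95 m from the base axis. Payload 4.7 kg.
Tool frame: the origin (TCP) lies between the finger pads; the fingertips stand 19 mm ahead of it and the grasp point (between the pads) is the TCP; z points along the fingers, y is the line along which they close (so a half turn about z gives the same grasp; the last joint's range is limited). The gripper opens to 85 mm and grips with 20 to 120 N. Pads are 22 mm wide; open, the fingers measure 114 mm over their backs; the gripper's body (76 mm by 85 mm) begins 54 mm behind the grasp point. The pads swing forward as they close: fully open they stand 13 mm farther back than shut.
Start: joints at [1.118, 0.469, -0.049, 1.532, 0.024, 1.141, -0.082], TCP at [0.278, -0.615, 0.25] pointing down, gripper open.
Joint ranges: [-2.59, 2.59], [-0.33, 1.99], [-1.39, 1.29], [0.1, 2.45], [-1.04, 4.18], [0.21, 1.99], [-2.66, 2.66]. Speed limits (rad/s): [2.57, 2.57, 3.14, 3.14, 3.14, 3.14, 3.14].

### API

Orientations are given as a rotation vector (axis times angle).
In Python, from station import bot, viewer gives the robot as it stands.
- The arm moves only by the tool send_rows, never from a script. Its argument "commands" is a list of rows, each a list of 4 numbers: the shift along the tool's x, y, z in cm, then the turn about the tool's z in degrees. In form: [[x, y, z, twist], ...]. A call has 1 to 10 rows; each row shifts and turns the commanded pose from where the row before left it, along the tool's axes as they then stand; what a row does not reach is not made up. A row lasts 1/10 s, in which the tool goes at most 50 mm and 8.59 degrees, less where a joint would pass 70% of its speed; a pose out of reach is approached as far as the arm can. A call is refused whole if a number of a shift passes 5 or a number of a turn 8.59, either way. A call with a gripper value outside its range is refused whole. "claw" is the closure, from 0 (fully open) to 1 (shut), set as the call begins (left out, the last holds). The fingers move at their own pace and stop on an object; the grip force is fixed at half the most. Time passes only in rows, so rows that do not move let the fingers close. It gives the time, the measured TCP pose, the force, the opening and the grip force at its end, in the units of the state.
- bot.state(): the state, without advancing time (a new reading comes with each control period).
- viewer.read_camera(name): name is "scene" or "side" or "wrist"; returns (picture, depth): 400x640x3 uint8, blue, green, red; 400x640 float32, m along the optical axis (not along the pixel's ray), 0 where there is no reading.
- viewer.camera_info(name): a dict with "fx", "fy", "cx", "cy" (pixels), "xyz" and "rotation" of the camera in the world. Camera axes: x right, y down, z forward; pixel columns grow to the right and rows downward; lengths in m; the calibration is good to about 2 mm. A picture is of the moment at which its call begins: read the wrist's pose just before it. camera_info takes no time and is no camera call; for the wrist camera it gives the pose at the moment of the call.
- bot.job_done(): hands the job in; it is judged then, once.
The state is a dict: "time_s": time; "joints": joint angles; "joint_velocities": joint speeds; "effort": joint torques, N m; "tool_pos": TCP position; "orientation": TCP orientation; "contact_force": force on the tool from outside, world axes, zero at the start; "torque": the same for the moment, N m; "grip_width": opening from 0.0 (shut) to 1.0 (fully open); "finger_force": force on a finger pad.
Only numpy, scipy, OpenCV 4.12 (cv2) and the standard library are available. Lean on these libraries where they do the work, as an engineer would, in place of code of your own. Each camera call takes 0.05 s, during which the arm holds its last target. There are 200 camera calls.

## Working session

There is one attempt and no reset: what is moved stays moved. The work goes in short steps, Python scripts to look and compute and a tool call to move; the robot and the scene stay as the last step left them, time stands still between calls to the robot, and variables do not carry over. Pictures are saved under pics/ and viewed, at most 10 in all, crops included, and the job is handed in when it is done.

Besides the shell and the picture viewer there is one more tool, called after "Call:" as name([rows], argument=value, ...), one row to a line, values as JSON. send_rows: Moves the arm, as the interface text tells. Its arguments: {"type":"object","properties":{"commands":{"type":"array"},"claw":{"type":"number"}},"required":["commands"]}

```bash
mkdir -p pics; ls; python3 - <<'E'
from station import bot, viewer
import cv2,numpy as np
for n in ["scene","side"]:
    p,d=viewer.read_camera(n); cv2.imwrite(f"pics/{n}0.png",p); np.savez(f"pics/{n}0.npz",p=p,d=d)
    c=viewer.camera_info(n); print(n,c)
s=bot.state(); print(s)
E
```

```text
pics
scene {'fx': 421.987534474117, 'fy': 421.987534474117, 'cx': 322.2069291584161, 'cy': 198.3098066859122, 'xyz': array([1.5652725 , 0.02649725, 1.07752986]), 'rotation': array([-1.70534297, -1.8072173 ,  0.74170702])}
side {'fx': 447.4555632274288, 'fy': 447.4555632274288, 'cx': 318.1821358305536, 'cy': 201.31339606043443, 'xyz': array([0.2189038 , 0.89930518, 0.83044053]), 'rotation': array([-0.4766569 ,  2.61138487, -1.30772455])}
{'time_s': 0.1, 'joints': array([ 1.11808493,  0.46936152, -0.04861397,  1.53354995,  0.02412901,
        1.14100242, -0.08226712]), 'joint_velocities': array([ 0.00076432, -0.00260295,  0.00039441, -0.00362136, -0.00169744,
       -0.00034276,  0.00057727]), 'effort': array([ 6.58350036e-04, -5.11517751e+01, -4.72983671e-02, -2.38390821e+01,
        1.06942738e-02,  4.35344089e-03,  7.14144647e-06]), 'tool_pos': array([ 0.27740539, -0.61483556,  0.24937629]), 'orientation': array([-3.06965099e+00, -6.60536223e-01,  6.90921178e-04]), 'contact_force': array([-0.74459738, -0.50660069, -0.62127743]), 'torque': array([ 0.01337748, -0.0145347 ,  0.04360528]), 'finger_force': 0.0, 'grip_width': 0.9990871120316909}
```

View pics/scene0.png

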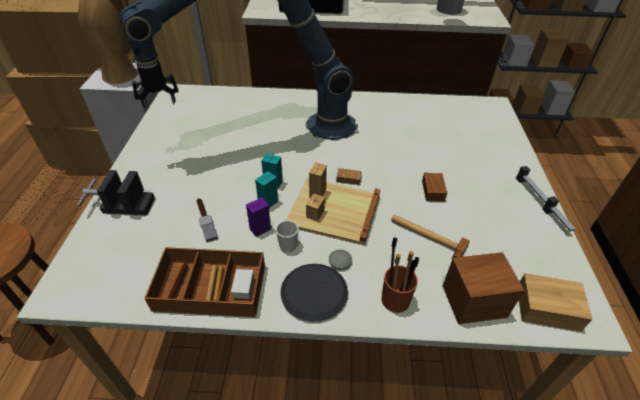

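View pics/side0.png

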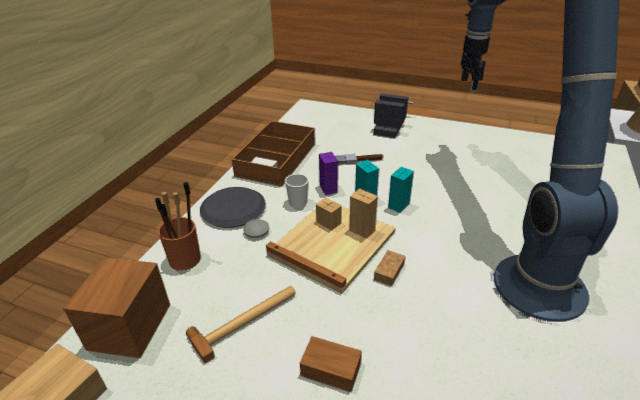

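The scene picture shows the tall blank at about (317,180), the stub at (316,207), and the stop on the right (world +y) edge of the board near (372,213). The turquoise (272,168), (267,190) and purple (258,216) look-alikes stand left of the board. In the side picture the tall blank is at (363,213) and the stub at (328,213). The pale wooden tall block on the board fits; I'll confirm it in a crop and measure.

```bash
cat > h.py <<'E'
import numpy as np,cv2
from scipy.spatial.transform import Rotation as R
from station import bot,viewer
def cloud(d,c):
    v,u=np.mgrid[:400,:640]
    P=np.stack([(u-c['cx'])/c['fx']*d,(v-c['cy'])/c['fy']*d,d],-1)
    W=P@R.from_rotvec(c['rotation']).as_matrix().T+c['xyz']; W[d<=0]=np.nan
    return W
def rect(pts):
    (cx,cy),(w,h),a=cv2.minAreaRect((pts[:,:2]*1000).astype(np.float32)); return np.round([cx,cy,w,h,a],1)
def box(W,lo,hi,z0,z1):
    with np.errstate(invalid='ignore'):
        return (W[...,0]>lo[0])&(W[...,0]<hi[0])&(W[...,1]>lo[1])&(W[...,1]<hi[1])&(W[...,2]>z0)&(W[...,2]<z1)
def comps(m,W,minpx=25):
    n,l,s,c=cv2.connectedComponentsWithStats(m.astype(np.uint8))
    for i in range(1,n):
        if s[i,4]>=minpx: q=W[l==i]; print(np.round(c[i]),s[i,4],'rect mm',rect(q),'z',np.round(np.median(q[:,2]),4))
E
python3 - <<'E'
from h import *
for n in ["scene","side"]:
    f=np.load(f"pics/{n}0.npz"); W=cloud(f['d'],viewer.camera_info(n)); print(n)
    lo,hi=(0.3,-0.35),(1.0,0.35)
    for z0,z1 in [(.012,.024),(.034,.046),(.076,.09),(.112,.126),(.13,.146)]:
        print(z0,z1); comps(box(W,lo,hi,z0,z1),W)
p=np.load("pics/scene0.npz")['p'][140:260,220:400]; q=np.load("pics/side0.npz")['p'][140:300,250:430]
cv2.imwrite("pics/crop.png",np.vstack([cv2.resize(p,None,fx=2,fy=2),cv2.resize(q,None,fx=2,fy=2)])[:600])
E
```

```text
scene
0.012 0.024
[348. 180.] 53 rect mm [383.8  79.2  87.   13.2  86.4] z 0.018
[335. 211.] 2796 rect mm [532.3  29.  279.2 247.2  76. ] z 0.0159
[273. 201.] 25 rect mm [ 513.8 -186.6    8.4   47.5   52.8] z 0.0191
[411. 225.] 224 rect mm [599.8 290.9 139.7  27.8  59.8] z 0.02
[264. 229.] 25 rect mm [ 647.4 -199.2    7.2   44.5   32.3] z 0.0162
[289. 247.] 38 rect mm [ 716.  -110.6   24.7   58.3   11.6] z 0.017
[340. 261.] 153 rect mm [756.2  55.7  70.5  68.5  84.8] z 0.0194
[217. 260.] 46 rect mm [ 784.8 -321.4   57.1    7.9   89.6] z 0.0172
[245. 262.] 69 rect mm [ 785.9 -235.5   13.    83.6    6.5] z 0.0188
[314. 292.] 2482 rect mm [872.  -18.4 194.4 194.1  80. ] z 0.021
[219. 281.] 80 rect mm [ 861.9 -302.4  107.3   14.     4.5] z 0.0221
[228. 279.] 29 rect mm [ 853.2 -275.7    2.7   88.3   89.6] z 0.0186
[212. 283.] 71 rect mm [ 872.5 -321.8  113.2   15.1    5. ] z 0.0218
[393. 306.] 58 rect mm [908.7 214.3  80.5  32.3  74. ] z 0.0183
[241. 297.] 34 rect mm [ 911.3 -227.3   50.2    5.2   88.6] z 0.018
[225. 312.] 148 rect mm [ 960.8 -263.1    8.6  171.1    1.3] z 0.0175
0.034 0
[... 3431 characters left out ...]
5  17.9] z 0.0827
[184. 226.] 32 rect mm [890.3 185.5  19.8   7.9  17.9] z 0.0826
[164. 233.] 26 rect mm [921.7 231.    7.1  27.1   8.8] z 0.0831
[181. 244.] 150 rect mm [861.3 242.3  89.   41.5  46.2] z 0.084
0.112 0.126
[328. 158.] 170 rect mm [ 633.6 -213.9   45.1   65.4   41.2] z 0.1176
[368. 167.] 195 rect mm [ 504.7 -205.4   47.3   64.8   51. ] z 0.1175
[402. 174.] 209 rect mm [ 399.1 -201.7   64.1   45.4   72.4] z 0.1175
[363. 205.] 122 rect mm [459.5 -12.5  71.8  38.5  18.1] z 0.1196
[170. 230.] 30 rect mm [880.9 245.1  12.7  14.7  89.9] z 0.1188
0.13 0.146
[364. 197.] 266 rect mm [465.4 -30.4  48.7  61.7  73.4] z 0.1359
[168. 224.] 46 rect mm [880.9 244.4  19.1  12.   60.9] z 0.1372
```

View pics/crop.png

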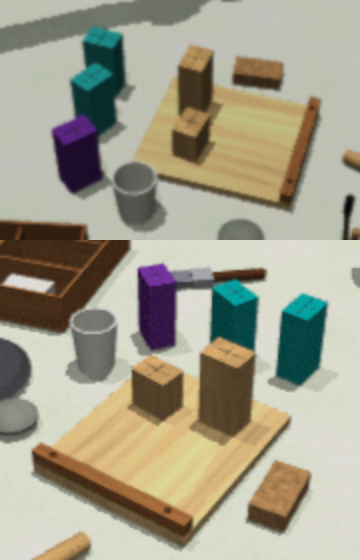

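The crop shows the pale tall blank, with a cross on its top, at crop (195,80) and (227,385). It stands on the board next to the shorter stub. The purple and turquoise blocks stand off the board, so the pale one is the tall blank. Board axis +x is at about 76° in the world and the blank at about 73°. First I turn the tool and set the fingers partly closed, so that I can push with both.

Call:
send_rows([
  [0,0,0,-8.1],
  [0,0,0,-8.1],
  [0,0,0,-8.1],
  [0,0,0,-8.1],
  [0,0,0,-8.1],
  [0,0,0,-8.1],
], claw=0.6)

```text
time_s: 0.7
tool_pos: [0.2774, -0.615, 0.2497]
orientation: [-2.521, -1.873, -0.0]
contact_force: [-0.5, -0.8, -0.4]
grip_width: 0.401
finger_force: 0.0
```

Call:
send_rows([
  [4,0.1,0,0],
  [4,0.1,0,0],
  [4,0.1,0,0],
  [4,0.1,0,0],
  [4,0.1,0,0],
  [4,0.1,0,0],
  [4,0.1,0,0],
  [4,0.1,0,0],
  [4,0.1,0,0],
  [4,0.1,0,0],
])

```text
time_s: 1.7
tool_pos: [0.4049, -0.2343, 0.2501]
orientation: [-2.527, -1.866, 0.001]
contact_force: [0.6, 0.0, -0.9]
grip_width: 0.403
finger_force: 0.0
```

Call:
send_rows([
  [4,0.1,0,0],
  [4,0.1,0,0],
  [4,0,0,0],
  [2,0,0,0],
  [0,0,0,0],
  [0,0,0,0],
])

```text
time_s: 2.3
tool_pos: [0.4477, -0.1031, 0.2501]
orientation: [-2.527, -1.867, 0.001]
contact_force: [-0.5, -0.9, 0.3]
grip_width: 0.402
finger_force: 0.0
```

```bash
cat >> h.py <<'E'
C=np.array([.5315,.030]);BX=np.array([np.cos(np.radians(76)),np.sin(np.radians(76))]);BY=np.array([-BX[1],BX[0]])
def tob(p): q=np.asarray(p)[:2]-C; return np.round(np.array([q@BX,q@BY])*1000,1)
def st():
    s=bot.state(); M=R.from_rotvec(s['orientation']).as_matrix()
    print('t',s['time_s'],'tcp',np.round(s['tool_pos'],4),'board',tob(s['tool_pos']),'xang',np.round(np.degrees(np.arctan2(M[1,0],M[0,0])),1),'z',np.round(M[:,2],3),'F',np.round(s['contact_force'],1),'w',s['grip_width'])
E
python3 - <<'E'
from h import *
st(); c=viewer.camera_info("wrist"); p,d=viewer.read_camera("wrist"); cv2.imwrite("pics/w1.png",p)
W=cloud(d,c); lo,hi=(0.35,-0.1),(.66,.1)
for z0,z1 in [(.074,.09),(.125,.146)]: comps(box(W,lo,hi,z0,z1),W,200)
print(tob([.4657,-.031]))
E
```

```text
t 2.3 tcp [ 0.4477 -0.1031  0.2501] board [-149.4   49.1] xang 72.9 z [-0.001 -0.    -1.   ] F [-0.5 -0.9  0.3] w 0.40195806795279737
[424.  87.] 3180 rect mm [564.  -37.3  44.3  60.3  68.3] z 0.0837
[323. 117.] 4296 rect mm [463.7 -35.5  44.   60.1  72.5] z 0.1387
[-75.1  49.1]
```

Call:
send_rows([
  [0,0,3,0],
  [0,0,3,0],
  [0,0,3,0],
  [0,0,3.2,0],
  [1,0,0,0],
  [1,0,0,0],
  [0.8,0,0,0],
  [0,0,0,0],
])

```text
time_s: 3.15
tool_pos: [0.458, -0.0745, 0.13]
orientation: [2.523, 1.868, 0.005]
contact_force: [-0.3, -0.1, -0.3]
grip_width: 0.404
finger_force: 0.0
```

Call:
send_rows([
  [0.4,0,0,0],
  [0.4,0,0,0],
  [0.4,0,0,0],
  [0.4,0,0,0],
  [0.4,0,0,0],
  [0.4,0,0,0],
  [0.4,0,0,0],
  [0.4,0,0,0],
])

```text
time_s: 3.95
tool_pos: [0.4658, -0.045, 0.1283]
orientation: [-2.527, -1.866, 0.0]
contact_force: [-0.4, 0.6, -0.5]
grip_width: 0.396
finger_force: 0.1
```

```bash
python3 - <<'E'
from h import *
st(); p,d=viewer.read_camera("side"); cv2.imwrite("pics/s2.png",cv2.resize(p[130:310,230:450],None,fx=3,fy=3))
E
```

```text
t 3.95 tcp [ 0.4658 -0.045   0.1283] board [-88.6  45.6] xang 72.9 z [-0.  0. -1.] F [-0.4  0.6 -0.5] w 0.3959798607250568
```

View pics/s2.png

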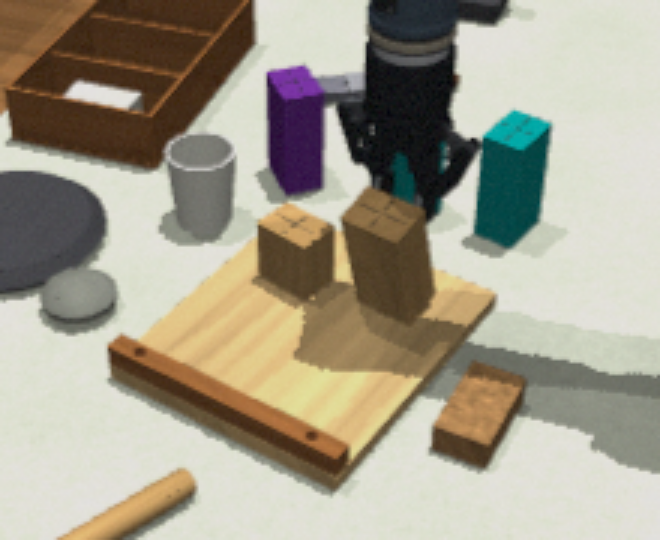

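The picture shows the tall blank (crop 390,250) leaning towards the stop with the fingers behind its top; the stub (295,250) stands undisturbed. I push on.

Call:
send_rows([
  [0.4,0,0,0],
  [0.4,0,0,0],
  [0.4,0,0,0],
  [0.4,0,0,0],
  [0.4,0,0,0],
  [0.4,0,0,0],
  [0,0,0,0],
  [0,0,0,0],
  [0,0,0,0],
  [0,0,0,0],
])

```text
time_s: 5.0
tool_pos: [0.4727, -0.0227, 0.1283]
orientation: [2.528, 1.866, -0.0]
contact_force: [0.2, 0.5, -0.5]
grip_width: 0.401
finger_force: 0.0
```

```bash
python3 - <<'E'
from h import *
st(); p,d=viewer.read_camera("side"); cv2.imwrite("pics/s3.png",cv2.resize(p[130:310,230:450],None,fx=3,fy=3))
W=cloud(d,viewer.camera_info("side")); m=box(W,(.38,-.1),(.62,.17),.054,.07); comps(m,W)
E
```

```text
t 5.0 tcp [ 0.4727 -0.0227  0.1283] board [-65.4  44.3] xang 72.9 z [-0. -0. -1.] F [ 0.2  0.5 -0.5] w 0.4006298790457513
[329. 214.] 116 rect mm [560.9 -15.2  71.   36.6  14.7] z 0.0625
[344. 236.] 749 rect mm [489.4  50.6 122.7  62.6  73.3] z 0.0602
```

View pics/s3.png

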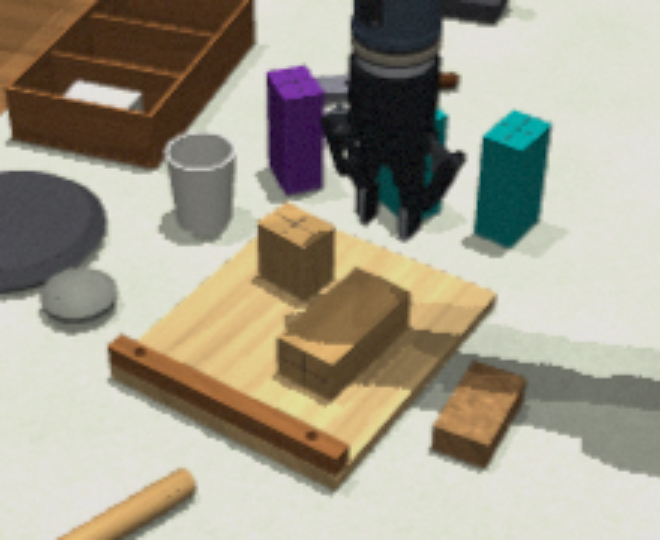

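The picture shows the blank lying flat at crop (345,330), head towards the stop (gap about 50 mm), yaw about 73.3° against the board's 76°. The stub stands untouched. I back off, square the tool to the board, lower it behind the blank's foot end and push.

Call:
send_rows([
  [-1.5,0,0,0],
  [-1.5,0,0,-3.1],
  [0,-0.1,2,0],
  [0,0,2,0],
  [0,0,2,0],
  [0,0,2.2,0],
  [0,0,0,0],
  [0,0,0,0],
])

```text
time_s: 5.85
tool_pos: [0.463, -0.0508, 0.0464]
orientation: [-2.475, -1.934, 0.0]
contact_force: [0.0, -0.2, -0.5]
grip_width: 0.404
finger_force: 0.0
```

```bash
python3 - <<'E'
from h import *
st()
for n in ["scene","side"]:
    p,d=viewer.read_camera(n)
    W=cloud(d,viewer.camera_info(n)); m=box(W,(.40,-.02),(.62,.17),.054,.07); comps(m,W)
E
```

```text
t 5.85 tcp [ 0.463  -0.0508  0.0464] board [-95.   46.9] xang 76.0 z [-0.  0. -1.] F [ 0.  -0.2 -0.5] w 0.40397896823558993
[340. 191.] 432 rect mm [492.9  47.6 120.2  65.6  72. ] z 0.0592
[327. 214.] 86 rect mm [566.3  -8.9  56.5  21.    1. ] z 0.0628
[344. 236.] 750 rect mm [489.6  49.5 124.7  61.8  73.4] z 0.06
```

Call:
send_rows([
  [1,0,0,0],
  [1,0,0,0],
  [0.6,0,0,0],
  [0.6,0,0,0],
  [0.6,0,0,0],
  [0.6,0,0,0],
  [0.6,0,0,0],
  [0.6,0,0,0],
  [0.6,0,0,0],
  [0.6,0,0,0],
])

```text
time_s: 6.95
tool_pos: [0.4795, 0.0156, 0.0463]
orientation: [-2.476, -1.934, 0.0]
contact_force: [0.3, -1.0, 0.5]
grip_width: 0.397
finger_force: 0.8
```

Call:
send_rows([
  [0.4,0,0,0],
  [0.2,0,0,0],
  [0,0,0,0],
])

```text
time_s: 7.25
tool_pos: [0.481, 0.0216, 0.0463]
orientation: [-2.475, -1.934, -0.001]
contact_force: [-0.7, -0.2, -0.1]
grip_width: 0.398
finger_force: 0.0
```

```bash
python3 - <<'E'
from h import *
st()
for n in ["scene","side"]:
    p,d=viewer.read_camera(n); c=viewer.camera_info(n)
    W=cloud(d,c); comps(box(W,(.40,.0),(.58,.2),.054,.07),W); comps(box(W,(.40,.0),(.7,.25),.034,.046),W,60)
    cv2.imwrite(f"pics/{n}4.png",cv2.resize(p[130:310,230:450],None,fx=3,fy=3))
E
```

```text
t 7.25 tcp [0.481  0.0216 0.0463] board [-20.4  46.9] xang 76.0 z [ 0.     0.001 -1.   ] F [-0.7 -0.2 -0.1] w 0.397687422576608
[353. 194.] 445 rect mm [498.1  92.8 121.4  67.3  75.7] z 0.0596
[370. 213.] 290 rect mm [564.4 154.7  20.4 241.   76. ] z 0.0378
[349. 202.] 102 rect mm [523.6  78.3 138.2  13.9  78.1] z 0.0396
[337. 245.] 860 rect mm [494.   82.7 147.5  64.   76.8] z 0.0602
[313. 262.] 771 rect mm [563.7 116.  233.1 168.7   2.9] z 0.0381
```

View pics/side4.png

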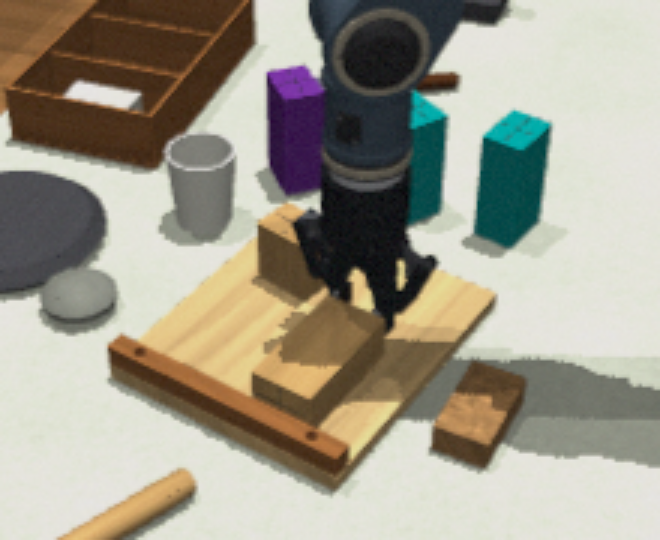

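The picture shows the blank now square to the board at crop (320,360), with its head 7–10 mm from the stop. I finish slowly and watch the force.

Call:
send_rows([
  [0.25,0,0,0],
  [0.25,0,0,0],
  [0.2,0,0,0],
  [0.1,0,0,0],
  [0,0,0,0],
])

```text
time_s: 7.85
tool_pos: [0.4823, 0.0268, 0.0463]
orientation: [2.476, 1.932, -0.005]
contact_force: [-2.2, -5.2, 2.4]
grip_width: 0.397
finger_force: 2.8
```

Call:
send_rows([
  [0.1,0,0,0],
  [0.1,0,0,0],
  [0,0,0,0],
])

```text
time_s: 8.15
tool_pos: [0.4823, 0.0268, 0.0463]
orientation: [2.476, 1.93, -0.01]
contact_force: [-1.2, -10.1, 4.7]
grip_width: 0.401
finger_force: 4.9
```

The tool has stopped with about 10 N, so the blank is against the stop. I press a little more, then back off and check.

Call:
send_rows([
  [0.1,0,0,0],
  [0.1,0,0,0],
  [0,0,0,0],
  [-0.3,0,0,0],
  [-0.5,0,0,0],
  [-2,0,0,0],
  [-3,0,0,0],
  [0,0,-4,0],
  [0,0,-4,0],
  [0,0,-4,0],
])

```text
time_s: 9.15
tool_pos: [0.4697, -0.0231, 0.1676]
orientation: [-2.475, -1.934, -0.001]
contact_force: [1.0, -0.7, -0.5]
grip_width: 0.402
finger_force: 0.0
```

Call:
send_rows([
  [0,0,-4,0],
  [-3,0,-3,0],
  [-4,0,0,0],
  [-4,0,0,0],
  [0,0,0,0],
])

```text
time_s: 9.65
tool_pos: [0.4418, -0.1354, 0.2363]
orientation: [2.483, 1.922, -0.002]
contact_force: [0.0, 0.0, -0.2]
grip_width: 0.401
finger_force: 0.0
```

```bash
python3 - <<'E'
from h import *
st(); out=[]
for n in ["scene","side","wrist"]:
    c=viewer.camera_info(n); p,d=viewer.read_camera(n); print(n)
    W=cloud(d,c); comps(box(W,(.40,.0),(.58,.2),.054,.07),W); comps(box(W,(.40,.05),(.7,.3),.036,.043),W,60); comps(box(W,(.5,-.1),(.65,.02),.076,.09),W)
    if n!="wrist": out.append(cv2.resize(p[150:300,240:440],None,fx=2.95 if 0 else 3,fy=3)[:300] if 0 else cv2.resize(p[150:300,260:420],None,fx=2.4,fy=2.4))
    else: out.append(cv2.resize(p,(384,240)))
h=np.hstack(out[:2]); w=np.zeros((240,768,3),np.uint8); w[:,:384]=out[2]
cv2.imwrite("pics/fin.png",np.vstack([h,w]))
E
```

```text
t 9.65 tcp [ 0.4418 -0.1354  0.2363] board [-182.2   47. ] xang 75.5 z [ 0.    -0.002 -1.   ] F [ 0.   0.  -0.2] w 0.40098128111438197
scene
[354. 194.] 439 rect mm [500.9  98.4 120.   67.4  75. ] z 0.0595
[370. 212.] 225 rect mm [562.5 148.2  33.2 239.8  75.9] z 0.0382
[315. 201.] 175 rect mm [566.5 -33.2  45.   65.3  69. ] z 0.0806
side
[335. 247.] 821 rect mm [497.9 100.2 125.4  62.8  75.7] z 0.0602
[310. 262.] 592 rect mm [562.1 144.2 225.7 130.    7.9] z 0.0385
[328. 205.] 240 rect mm [566.  -31.6  47.5  63.8  67.8] z 0.0808
wrist
[326.   2.] 268 rect mm [483.2  36.7   1.7  59.1  76. ] z 0.059
[434.  58.] 3799 rect mm [564.  -37.4  44.6  60.5  67.8] z 0.0836
```

View pics/fin.png

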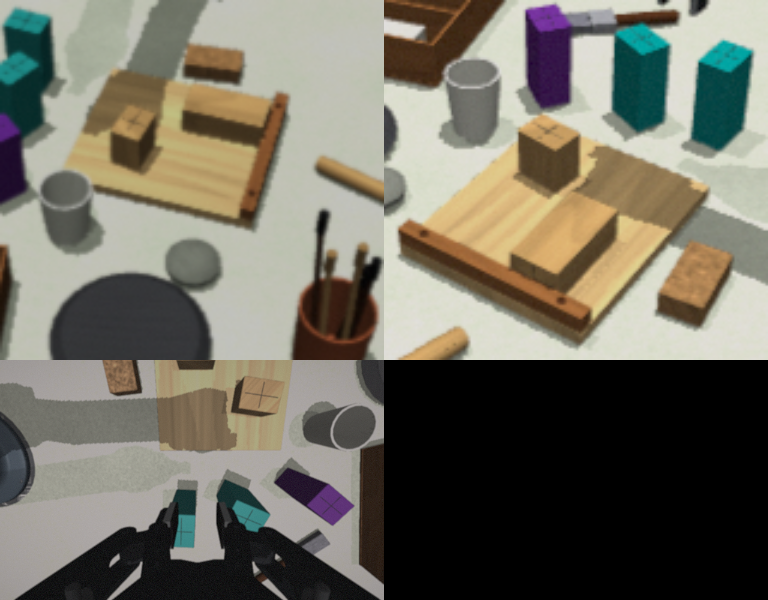

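The blank lies by the stop at left panel (225,115) and right panel (565,240). The stub, pot and other things are unchanged. I take one close look from above at the seam.

Call:
send_rows([
  [4,0,0,0],
  [4,0,0,0],
  [4,0,0,0],
  [4,0,0,0],
  [4,0,0,0],
  [0,0,0,0],
  [0,0,0,0],
])

```text
time_s: 10.5
tool_pos: [0.4912, 0.0663, 0.2362]
orientation: [-2.47, -1.94, -0.0]
contact_force: [0.6, -0.7, -0.1]
grip_width: 0.405
finger_force: 0.0
```

```bash
python3 - <<'E'
from h import *
st(); c=viewer.camera_info("wrist"); p,d=viewer.read_camera("wrist"); W=cloud(d,c)
comps(box(W,(.40,.0),(.58,.2),.056,.07),W,200); comps(box(W,(.40,.05),(.7,.3),.036,.043),W,200); comps(box(W,(.3,-.1),(.7,.3),.013,.022),W,200)
cv2.imwrite("pics/w5.png",p)
E
```

```text
t 10.5 tcp [0.4912 0.0663 0.2362] board [25.5 47.9] xang 76.3 z [-0.     0.001 -1.   ] F [ 0.6 -0.7 -0.1] w 0.40547577942096363
[328. 154.] 6586 rect mm [497.6  95.  119.8  60.2  75.9] z 0.0628
[375.  89.] 4576 rect mm [560.8 151.1  20.2 240.   76. ] z 0.0407
[372. 186.] 24291 rect mm [526.9  15.1 260.8 240.2  76. ] z 0.0188
```

View pics/w5.png

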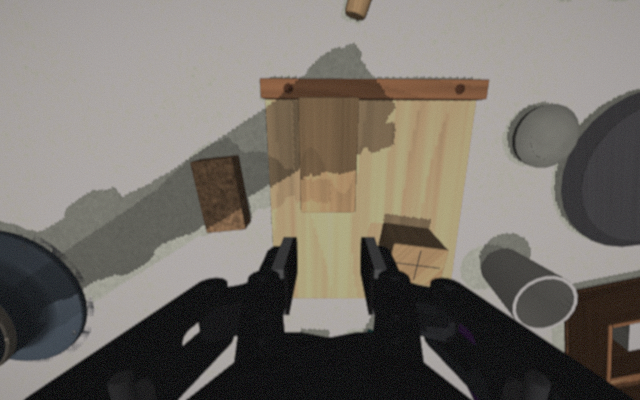

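From above, the blank's head meets the stop along pixel row 98 (columns 300–358) with no gap. Measured centre to centre, the gap is about 0 mm, and the yaw is 75.9° against the stop's 76.0°. I hand in.

```bash
python3 -c "
from station import bot
print(bot.job_done())"
```

```text
the job is handed in; nothing more can be done
None
```

The tall blank was tipped over and now lies flat on the board with its head flush and square against the stop (gap about 0 mm, within about 0.1° of square); the stub and the other things looked undisturbed, and I handed the job in at about 10.5 s.

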